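Seat the caster bushing and hold the stem bolt inside the fork

ROBOT

A 6-joint arm with a two-finger parallel gripper is mounted at the origin on the work surface. World frame = base frame: x ahead of the robot, y to its left, z up, the work surface at z = 0. Lengths are in m, angles in degrees, forces in N, time in s.
With the tool pointing down it reaches from about 0.4 to 0.925 m from the base axis. Payload 3.4 kg.
Tool frame: the origin (TCP) lies midway between the tips of the shut fingers; the grasp point (between the pads) lies 19 mm behind it; x points along the fingers, z is the direction in which the jaws open and shut, and the axes are right-handed (so a half turn about x gives the same grasp; the last joint's range is limited). The gripper opens to 85 mm and grips with 20 to 120 N. Pads are 22 mm wide; open, the fingers measure 114 mm over their backs; the gripper's body (76 mm by 85 mm) begins 54 mm behind the grasp point. The pads swing forward as they close: fully open they stand 13 mm farther back than shut.
Start: joints at [-68.841, 17.578, 86.31, -0, 76.112, -4.211], TCP at [0.246, -0.52, 0.231] pointing down, gripper open.
Joint ranges: [-179.03, 179.03], [-60, 130.46], [8.19, 133.38], [-81.62, 261.62], [5.75, 156.47], [-153.77, 153.77]. Speed limits (degrees/s): [147.25, 147.25, 180, 180, 180, 180].

INTERFACE

Orientations are given as a 3x3 rotation matrix whose columns are the frame's x, y, z axes.
In Python, from cell import ctrl gives the robot as it stands.
- The arm moves only by the shell command python3 -m crank 'ROWS'. ROWS is JSON, a list of rows, each a list of 7 numbers: the shift along the tool's x, y, z in mm, then the turn, a rotation vector about the tool's x, y, z in degrees, then the finger opening in mm, from 0 to 85.4. In form: [[dx, dy, dz, ax, ay, az, fingers], ...]. A call has 1 to 12 rows; each row is the pose to reach, as a shift and turn from the pose measured when the call began, along the tool's axes at that moment; what a row does not reach only later rows make up. A row lasts 1/10 s, in which the tool goes at most 50 mm and 8.59 degrees, less where a joint would pass 70% of its speed; a pose out of reach is approached as far as the arm can. A call with a gripper value outside its range is refused whole. The fingers move at their own pace and stop on an object; the grip force is fixed at half the most. Time passes only in rows, so rows that repeat a pose let the fingers close. It gives the time, the measured TCP pose, the force and the opening at its end, in the units of the state.
- ctrl.state(): the state, without advancing time (a new reading comes with each control period).
- ctrl.capture(name): name is "scene" or "top" or "wrist"; returns the picture (420x560x3 uint8, blue, green, red); there is no depth.
- ctrl.camera_model(name): a dict with "mtx" (3x3 intrinsics, pixels), "rvec" (rotation vector, rad) and "tvec" (3), from world to camera coordinates, as OpenCV has them. Camera axes: x right, y down, z forward; pixel columns grow to the right and rows downward; lengths in m; the calibration is good to about 2 mm. A picture is of the moment at which its call begins: read the wrist's pose just before it. camera_model takes no time and is no camera call; for the wrist camera it gives the pose at the moment of the call.
- ctrl.hand_in(): hands the job in, once; it reports no verdict.
The state is a dict: "clock": time; "joint_pos": joint angles; "joint_vel": joint speeds; "joint_torque": joint torques, N m; "ee_pos": TCP position; "orientation": TCP orientation; "force": force on the tool from outside, world axes, zero at the start; "moment": the same for the moment, N m; "opening": finger opening in m.
Only numpy, scipy, OpenCV 4.12 (cv2) and the standard library are available. Lean on these libraries where they do the work, as an engineer would, in place of code of your own. Each camera call takes 0.05 s, during which the arm holds its last target. There are 200 camera calls.

TASK

Get this caster ready for the fitter: take the brass bushing that stands flange up on the bench and seat it fully in the upright stem housing on the turntable, flange up, and let go of it. Then reach down between the two legs of the upturned caster fork, grip the hidden hex bolt head, turn it anticlockwise (seen from above) against its spring by a twelfth of a turn (30 degrees), so that one pair of its flats lies parallel to the fork legs, and keep hold of it there so that it cannot turn back: you finish while still gripping the bolt head. Leave everything else on the bench where it is.

Things in the scene. Friction and masses are not known exactly. Their poses are not given: they have to be found in the camera images.
- turntable: Round painted steel turntable plate, 260 mm across, top 26 mm above the bench, locked: it and all on it is fixed. Origin on the bench under its centre, z up. In its frame the upturned caster fork is centred at x = -45 mm, y = 0 (see fork_gap) with a clamp 36 mm high at x = -95 mm; the stem housing stands at x = +75 mm, y = 0 (see seat).
- fork_gap (a point): Middle of the gap between the fork legs, on the crown plate's top (70 x 50 mm plate), 32 mm above the bench; axes as the turntable's. The two upright steel legs (5 mm thick along x, 44 mm wide along y, round tops 60 mm above this point, outside faces 70 mm apart) leave a clear gap of 60 mm along x, open at the top and at both y ends.
- seat (a point): Centre of the open mouth of the stem housing, 71 mm above the bench: an upright steel tube, 34 mm outside, 27 mm bore, 45 mm deep, with a 54 mm foot ring 4 mm thick; axes parallel to the turntable's, z up out of the mouth.
- bushing: Brass flanged bushing standing flange up: barrel 24 mm across, 22 mm long, foot chamfered 3 mm; above it a flange 44 mm across, 7 mm thick (29 mm high in all, 85 to 170 g). Origin at the centre of the barrel's foot, z towards the flange. Seated, the flange rests on the housing's rim, overhanging it 5 mm all round, with the origin 22 mm below seat.
- bolt_head: Steel hex head, 22 mm across flats, 25 mm across corners, 16 mm high, on a vertical bolt (17 mm coil spring under it) in the middle of the fork gap. Origin at the centre of its underside, 46 mm above the bench, 14 mm above the crown; its top is 30 mm below the leg tops. Turns about its own z; one pair of flats faces its own +y and -y: at rest the turntable's +y and -y, along the gap.
- stem_bolt (a joint): Turning of the bolt in rad, 0 at rest, growing anticlockwise seen from above, end stop at 1.0. A spring turns it back to 0 whenever it is let go (0.05 N m at 0, 0.10 N m at 0.52 rad). Wanted: 0.52 rad (30 degrees), where one pair of flats is parallel to the fork legs.
- bushing_flange_down: Bystander: an identical brass bushing standing the other way up, on its 44 mm flange, barrel upwards, 29 mm high. Origin under its centre. To be left alone.
- tire_lever: Bystander: blue plastic tire lever lying along its own x, 125 mm long, 18 mm wide, about 13 mm high; origin under the middle of its 100 mm straight part.
- brake_toggle: Bystander: matte black brake toggle, block 50 x 30 x 20 mm with a bent round handle reaching 117 mm along +x, 29 mm high; origin under the block.
- lock_knob: Bystander: chrome wheel lock knob, 40 mm across, 40 mm high, standing on its 20 mm neck; origin under its centre.
- caster_wheel: Bystander: small caster wheel lying flat, 75 mm across, 31 mm high; origin under its centre.
- spanner: Bystander: steel spanner lying flat along its own x.
- grease_tin: Bystander: grey round tin, 66 mm across, 60 mm high; origin under its centre.
Not all that is in view belongs to the job. Leave any turquoise look-alike of the bushing alone.

How it is judged (in metres and radians):
On the way:
1. the bushing is fully seated in the stem housing, flange up, and let go of, with the bolt still at rest (horizontal distance between bushing and seat below 0.004 m and z of bushing in the frame of seat below -0.0195 m and angle between bushing's own z axis and vertical below 0.12 rad and contact force between the fingers and bushing below 0.1 N and linear speed of bushing below 0.02 m/s and value of joint stem_bolt below 0.15 rad), for 0.3 s.
At the end, for the whole second after the job is handed in: The bushing sits in the stem housing flange up (within 4 mm of its axis, upright within 7 degrees, at most 2.5 mm short of fully down), at rest and not touched by the fingers; the bolt is held by the fingers (over 3 N) at 30 degrees, 8 degrees either way, and is not turning (horizontal distance between bushing and seat below 0.004 m and z of bushing in the frame of seat below -0.0195 m and angle between bushing's own z axis and vertical below 0.12 rad and contact force between the fingers and bushing below 0.1 N and linear speed of bushing below 0.02 m/s and value of joint stem_bolt between 0.38 and 0.66 rad and velocity of joint stem_bolt between -0.1 and 0.1 rad/s and contact force between the fingers and bolt_head above 3 N); the arm keeps its last pose, push and grip.
It fails at once if another loose thing on the bench is moved by more than 30 mm (distance of any of bushing_flange_down, tire_lever, brake_toggle, lock_knob, caster_wheel, spanner, grease_tin from where it was at the start of the episode above 0.03 m).
It also fails if it takes over 53 s, if anything falls off the work surface, if the arm or the gripper's body presses on something with over 40 N, if the wrist force passes 120 N, or if a joint passes its speed limit or range.

## Working session

There is one attempt and no reset: what is moved stays moved. The work goes in short steps, Python scripts to look and compute and a shell command to move; the robot and the scene stay as the last step left them, time stands still between calls to the robot, and variables do not carry over. Pictures are saved under pics/ and viewed, about 8 in all and at most 12, crops included, and the job is handed in when it is done.

```bash
ls; mkdir -p pics; python3 - <<'E'
from cell import ctrl
import cv2
for n in("scene","top"):
    cv2.imwrite(f"pics/{n}0.png",ctrl.capture(n)); m=ctrl.camera_model(n); print(n,m)
s=ctrl.state(); print(s)
E
python3 -c "
import cv2,numpy as np
for n in('scene','top'):
    i=cv2.imread(f'pics/{n}0.png'); cv2.imwrite(f'pics/{n}0b.png',cv2.resize(i,(800,600),interpolation=cv2.INTER_CUBIC))"
```

```text
pics
scene {'mtx': array([[401.21364238,   0.        , 281.32444777],
       [  0.        , 401.21364238, 208.54855307],
       [  0.        ,   0.        ,   1.        ]]), 'rvec': array([ 1.23457778,  2.08106401, -1.14010813]), 'tvec': array([ 0.25542579, -0.17615586,  1.37299102])}
top {'mtx': array([[438.47251743,   0.        , 274.76110983],
       [  0.        , 438.47251743, 212.230337  ],
       [  0.        ,   0.        ,   1.        ]]), 'rvec': array([ 2.16897442, -2.03725946,  0.22830697]), 'tvec': array([-0.04683961,  0.53247653,  1.13815469])}
{'clock': 0.1, 'joint_pos': array([-6.88403273e+01,  1.76194787e+01,  8.63742806e+01, -3.19386478e-04,
        7.61109731e+01, -4.21024515e+00]), 'joint_vel': array([ 0.07404713, -0.02178574, -0.12995122,  0.06085801,  0.00309779,
       -0.02464952]), 'joint_torque': array([ 5.84970294e-04, -4.58528209e+01, -2.52609122e+01, -1.68033080e-04,
        5.57880179e-03,  1.18798454e-05]), 'ee_pos': array([ 0.24613105, -0.51898865,  0.23047209]), 'orientation': array([[-6.64869189e-04,  9.03559840e-01,  4.28461402e-01],
       [ 1.70272882e-03,  4.28461898e-01, -9.03558245e-01],
       [-9.99998329e-01,  1.28805540e-04, -1.82338850e-03]]), 'force': array([ 0.50026786, -0.38124541, -0.24213355]), 'moment': array([-0.00292371,  0.01680233, -0.03079516]), 'opening': 0.08510162102355284}
```

View pics/top0b.png

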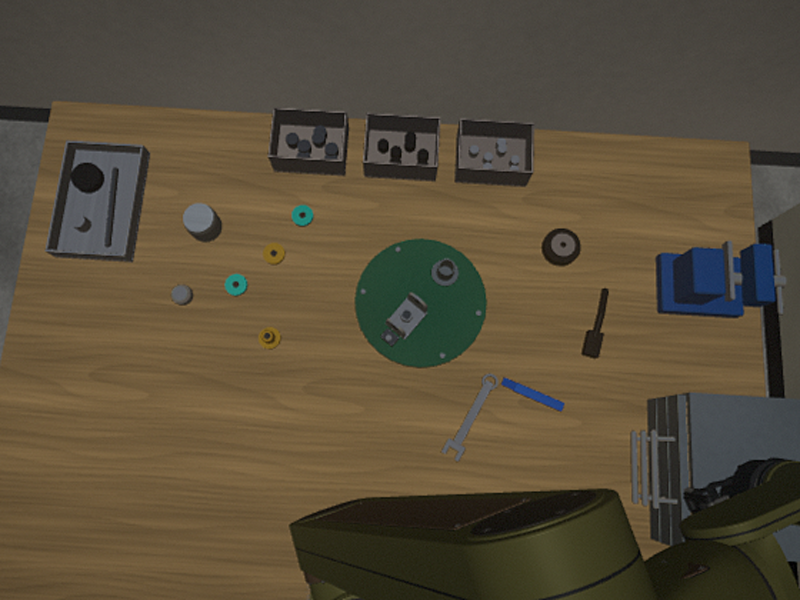

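View pics/scene0b.png

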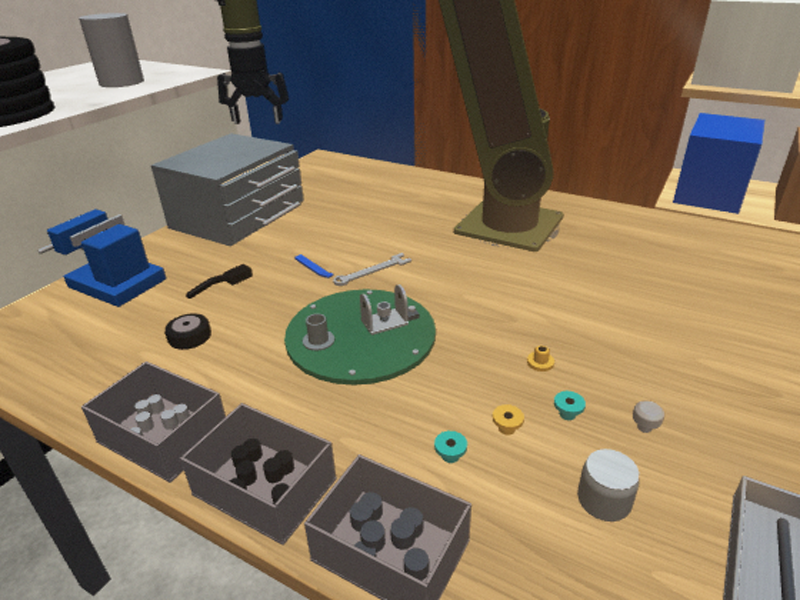

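Top picture, candidates: brass flange-up at (274,254), brass flange-down with barrel visible at (269,338), and turquoise at (303,215) and (236,285). In the scene picture the brass one at (508,415) shows its flange on top with the barrel below, so I choose (274,254). Next is a close crop of it and of the turntable.

```bash
python3 - <<'E'
import cv2,numpy as np
t=cv2.imread('pics/top0.png');s=cv2.imread('pics/scene0.png')
def crop(i,x,y,w,h): return cv2.resize(i[y:y+h,x:x+w],(400,300),interpolation=cv2.INTER_CUBIC)
# top bushing, top turntable, scene bushings, scene turntable
m=np.vstack([np.hstack([crop(t,172,162,40,30),crop(t,240,160,108,81) if 0 else crop(t,245,165,100,75)]),np.hstack([crop(s,336,276,40,30),crop(s,196,190,120,90)])])
cv2.imwrite('pics/c1.png',m)
E
```

```text
(no output)
```

View pics/c1.png

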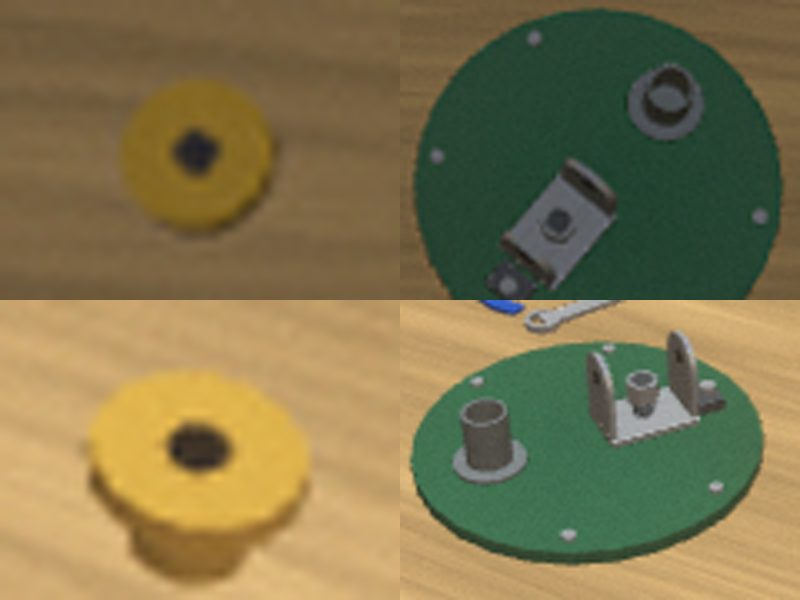

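Crop confirms the brass bushing is flange-up: flange centre is at crop (195,153) from the top camera and (199,149) from the scene camera. The housing mouth is at (668,88) in the top crop and (485,411) in the scene crop. The bolt head top is at (558,220) and (642,378).

```bash
cat > h.py <<'E'
import cv2,numpy as np
from cell import ctrl
def ray(m,uv):
    R=cv2.Rodrigues(m['rvec'])[0]; p=cv2.undistortPoints(np.array([[uv]],float),m['mtx'],None)[0,0]
    return -R.T@m['tvec'].ravel(), R.T@np.array([p[0],p[1],1.])
def atz(m,uv,z):
    c,d=ray(m,uv); return c+d*(z-c[2])/d[2]
def proj(m,p): return cv2.projectPoints(np.array(p,float).reshape(-1,3),m['rvec'],m['tvec'],m['mtx'],None)[0][:,0]
E
python3 - <<'E'
from h import *
T=ctrl.camera_model('top');S=ctrl.camera_model('scene')
f=lambda x,y,x0,y0,s:(x0+(x+.5)/s-.5,y0+(y+.5)/s-.5)
P={'bush':(f(195,153,172,162,10),f(199,149,336,276,10),.029),
'seat':(f(268,88,245,165,4),f(85,111,196,190,400/120),.071),
'bolt':(f(158,220,245,165,4),f(242,78,196,190,400/120),.062)}
for k,(a,b,z) in P.items(): print(k,atz(T,a,z).round(4),atz(S,b,z).round(4))
W=ctrl.camera_model('wrist'); s=ctrl.state()
R=cv2.Rodrigues(W['rvec'])[0]; print((s['orientation'].T@(-R.T@W['tvec'].ravel()-s['ee_pos'])).round(3),(s['orientation'].T@R.T).round(2))
E
```

```text
bush [0.629  0.2312 0.029 ] [0.628  0.2314 0.029 ]
seat [ 0.6097 -0.1098  0.071 ] [ 0.6091 -0.1108  0.071 ]
bolt [ 0.5147 -0.0401  0.062 ] [ 0.5111 -0.0411  0.062 ]
[-0.142  0.068 -0.001] [[-0.   -0.27  0.96]
 [-0.   -0.96 -0.27]
 [ 1.   -0.    0.  ]]
```

```bash
cat >> h.py <<'E'
from scipy.spatial.transform import Rotation as Ro
def rel(p,yaw):
    "shift (mm) and turn (deg) to TCP p, tool down, jaw yaw"
    s=ctrl.state(); R=s['orientation']; y=np.radians(yaw); z=np.array([np.cos(y),np.sin(y),0]); x=np.array([0,0,-1.])
    Rt=np.c_[x,np.cross(z,x),z]
    return (R.T@(np.array(p)-s['ee_pos'])*1e3).round(1),np.degrees(Ro.from_matrix(R.T@Rt).as_rotvec()).round(2)
def st():
    s=ctrl.state(); R=s['orientation']; print(round(s['clock'],2),s['ee_pos'].round(4),'yaw',np.degrees(np.arctan2(R[1,2],R[0,2])).round(2),'F',s['force'].round(1),'M',s['moment'].round(2),'op',round(s['opening'],4),'j',s['joint_pos'].round(1))
E
python3 -c "
from h import *
print(rel([.6285,.2313,.2],-110))"
```

```text
(array([  31.5,  667. , -514. ]), array([ 4.537e+01, -1.000e-01,  3.000e-02]))
```

```bash
python3 -m crank '[[31,667,-514,45.4,0,0,70],[31,667,-514,45.4,0,0,70],[31,667,-514,45.4,0,0,70],[31,667,-514,45.4,0,0,70],[31,667,-514,45.4,0,0,70],[31,667,-514,45.4,0,0,70],[31,667,-514,45.4,0,0,70],[31,667,-514,45.4,0,0,70],[31,667,-514,45.4,0,0,70],[31,667,-514,45.4,0,0,70],[31,667,-514,45.4,0,0,70],[31,667,-514,45.4,0,0,70]]'; python3 -c "
from h import *
st();print(rel([.6285,.2313,.2],-110))"
```

```text
clock: 1.3
ee_pos: [0.5124, 0.004, 0.2097]
orientation: [[-0.001, 0.94, -0.342], [0.002, -0.342, -0.94], [-1.0, -0.002, -0.001]]
force: [0.6, 0.2, 0.2]
opening: 0.0698
1.3 [0.5124 0.004  0.2097] yaw -110.01 F [0.6 0.2 0.2] M [-0.03 -0.01 -0.06] op 0.0698 j [-4.300e+00  1.370e+01  9.540e+01  1.000e-01  7.100e+01  1.057e+02]
(array([   9.9,   31.3, -253.3]), array([-0.01, -0.06,  0.09]))
```

```bash
python3 -m crank '[[10,31,-253,0,0,0,70],[10,31,-253,0,0,0,70],[10,31,-253,0,0,0,70],[10,31,-253,0,0,0,70],[10,31,-253,0,0,0,70],[10,31,-253,0,0,0,70],[10,31,-253,0,0,0,70],[10,31,-253,0,0,0,70]]' >/dev/null; python3 - <<'E'
from h import *
st(); W=ctrl.camera_model('wrist'); i=ctrl.capture('wrist')
cv2.imwrite('pics/w1.png',cv2.resize(i,(800,600)))
np.savez('w1.npz',**W)
print(proj(W,[.6285,.2313,.029])/.7)
E
```

```text
2.1 [0.6271 0.2301 0.1992] yaw -110.01 F [-0.1 -0.8  0.8] M [-0.02  0.03 -0.01] op 0.07 j [1.650e+01 2.630e+01 7.680e+01 1.000e-01 7.700e+01 1.265e+02]
[[407.07078593 272.18919427]]
```

View pics/w1.png

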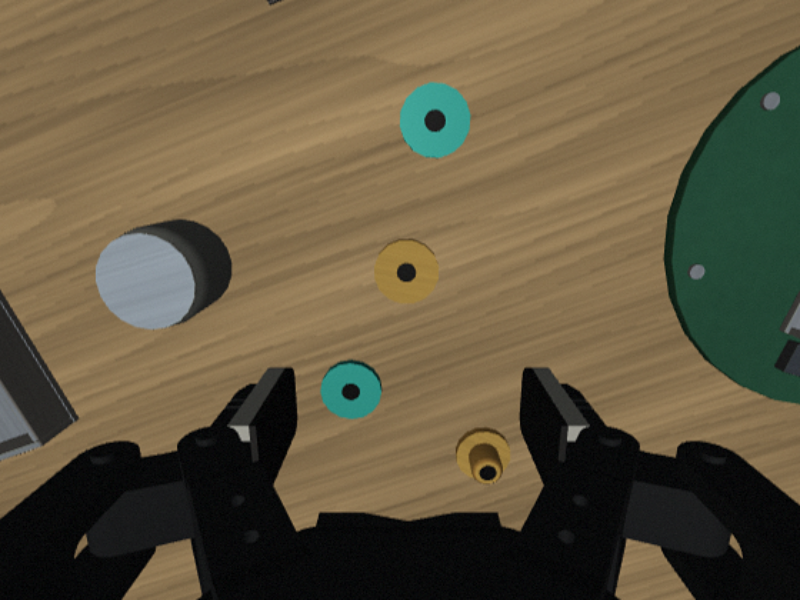

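The wrist image shows the brass flange centre at (406,271), and the prediction was (407,272), so the estimate holds. Jaws open left–right, and both turquoise look-alikes at (435,120) and (351,390) are clear of the fingers.

```bash
python3 -c "
from h import *
st();print(rel([.6285,.2313,.006],-110))"
```

```text
2.15 [0.6271 0.2296 0.1995] yaw -110.06 F [-0.8  0.2 -1.1] M [-0.05 -0.01  0.04] op 0.0699 j [1.650e+01 2.630e+01 7.680e+01 1.000e-01 7.700e+01 1.265e+02]
(array([193.5,   1.2,  -2.2]), array([-0.06,  0.03,  0.15]))
```

```bash
python3 -m crank '[[40,1,-2,0,0,0,66],[85,1,-2,0,0,0,66],[130,1,-2,0,0,0,66],[160,1,-2,0,0,0,66],[180,1,-2,0,0,0,66],[192,1,-2,0,0,0,66],[193,1,-2,0,0,0,66],[193,1,-2,0,0,0,66],[193,1,-2,0,0,0,66]]' >/dev/null; python3 -c "
from h import *
st();print(rel([.6285,.2313,.006],-110))"
```

```text
3.05 [0.6295 0.2312 0.0083] yaw -110.09 F [ 0.3 -0.4 -0.1] M [-0.02  0.   -0.01] op 0.0663 j [1.650e+01 3.710e+01 8.780e+01 1.000e-01 5.500e+01 1.266e+02]
(array([ 2.3, -1. ,  0.3]), array([-0.09, -0.07,  0.01]))
```

```bash
python3 -m crank '[[1.5,-0.8,0,0,0,0,66],[1.5,-0.8,0,0,0,0,30],[1.5,-0.8,0,0,0,0,30],[1.5,-0.8,0,0,0,0,30],[1.5,-0.8,0,0,0,0,30],[1.5,-0.8,0,0,0,0,30],[1.5,-0.8,0,0,0,0,30],[1.5,-0.8,0,0,0,0,30]]' >/dev/null; python3 -c "
from h import *
st()"
```

```text
3.85 [0.6292 0.2317 0.0082] yaw -110.07 F [-1.5  0.7  5.2] M [-0.11  0.17 -0.01] op 0.0417 j [1.660e+01 3.710e+01 8.790e+01 1.000e-01 5.490e+01 1.266e+02]
```

```bash
python3 -m crank '[[-15,0,0,0,0,0,30],[-45,0,0,0,0,0,30],[-90,0,0,0,0,0,30],[-130,0,0,0,0,0,30],[-150,0,0,0,0,0,30],[-150,0,0,0,0,0,30],[-150,0,0,0,0,0,30]]' >/dev/null; python3 - <<'E'
from h import *
st(); i=ctrl.capture('wrist'); s=ctrl.capture('scene')
W=ctrl.camera_model('wrist')
e=ctrl.state()['ee_pos']
q=proj(ctrl.camera_model('scene'),e)[0].astype(int); print(q)
x,y=q; c=s[y-60:y+30,x-60:x+60]
cv2.imwrite('pics/g1.png',np.hstack([cv2.resize(i,(400,300)),cv2.resize(c,(400,300),interpolation=cv2.INTER_CUBIC)]))
print(rel([.6095,-.110,.15],-125.7))
E
```

```text
4.55 [0.6286 0.2314 0.1585] yaw -110.06 F [-0.5  0.5 -2.4] M [-0.    0.04  0.01] op 0.0414 j [1.660e+01 2.820e+01 7.980e+01 1.000e-01 7.190e+01 1.266e+02]
[360 240]
(array([  6.2, 100.2, 326.5]), array([15.63,  0.03,  0.11]))
```

View pics/g1.png

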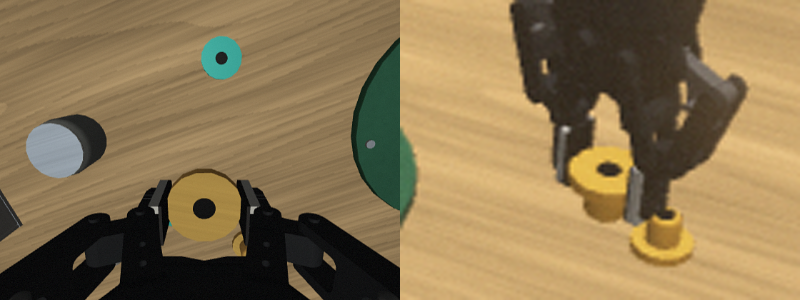

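```bash
python3 - <<'E'
from h import *
W=ctrl.camera_model('wrist'); s=ctrl.state()
p=atz(W,((204.5)*1.4-.5,(208.5)*1.4-.5),s['ee_pos'][2]+.0208); print(p, s['orientation'].T@(p-s['ee_pos'])*1e3)
print(rel([.642,-.133,.19],-125.7))
E
```

```text
[0.62771432 0.23220367 0.17706506] [-20.80011107  -0.13751483  -1.1767708 ]
(array([-33.9, 138.6, 337. ]), array([15.63,  0.03,  0.11]))
```

```bash
python3 -m crank '[[-34,20,40,4,0,0,30],[-34,38,85,8,0,0,30],[-34,57,130,15.6,0,0,30],[-34,75,175,15.6,0,0,30],[-34,90,220,15.6,0,0,30],[-34,109,265,15.6,0,0,30],[-34,127,305,15.6,0,0,30],[-34,138.5,337,15.6,0,0,30],[-34,138.5,337,15.6,0,0,30],[-34,138.5,337,15.6,0,0,30],[-34,138.5,337,15.6,0,0,30],[-34,138.5,337,15.6,0,0,30]]' >/dev/null; python3 - <<'E'
from h import *
st(); W=ctrl.camera_model('wrist'); i=ctrl.capture('wrist')
cv2.imwrite('pics/w2.png',cv2.resize(i,(800,600),interpolation=cv2.INTER_CUBIC))
np.savez('w2.npz',**W)
print(proj(W,[[.6095,-.110,.071],[.513,-.0405,.062]])/.7)
E
```

```text
5.85 [ 0.6415 -0.1315  0.1893] yaw -125.57 F [ 0.2  0.6 -2.4] M [ 0.06 -0.02  0.08] op 0.041 j [-15.3  25.8  79.3   0.   75.1 110.3]
[[411.70086295 355.77065372]
 [410.62804347 515.32432871]]
```

View pics/w2.png

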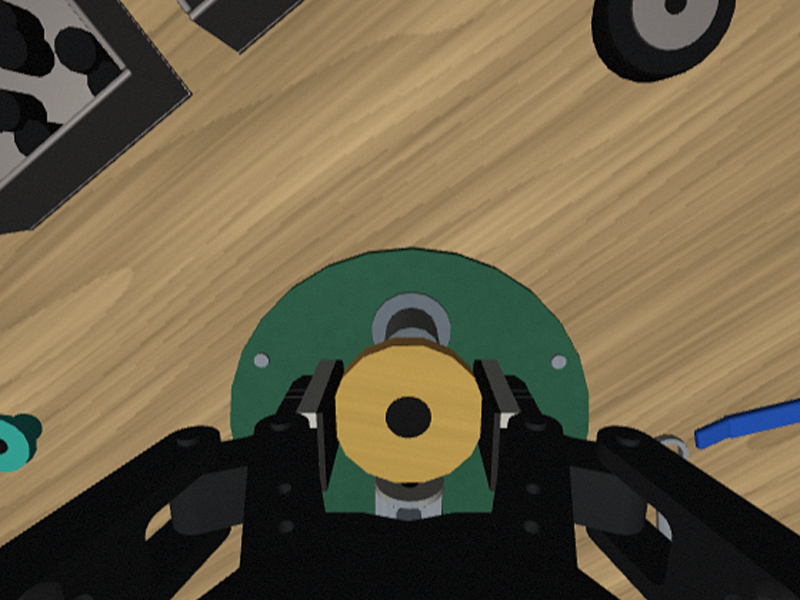

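The housing foot ring is at (411,325), mostly hidden behind the held flange at (408,415). I'll shift 80 mm along –y to see it whole.

```bash
python3 -m crank '[[0,-40,0,0,0,0,30],[0,-80,0,0,0,0,30],[0,-85,0,0,0,0,30],[0,-85,0,0,0,0,30],[0,-85,0,0,0,0,30]]' >/dev/null; python3 - <<'E'
from h import *
st(); W=ctrl.camera_model('wrist'); i=ctrl.capture('wrist')
np.savez('w3.npz',**W)
q=proj(W,[[.6095,-.110,.071]])[0]; print(q)
cv2.imwrite('pics/w3full.png',i)
x0,y0=int(q[0])-80,int(q[1])-60; print(x0,y0)
cv2.imwrite('pics/w3.png',cv2.resize(i[y0:y0+120,x0:x0+160],(800,600),interpolation=cv2.INTER_CUBIC))
E
```

```text
6.4 [ 0.5739 -0.0818  0.1906] yaw -125.5 F [ 0.1  0.5 -0.6] M [-0.02  0.02  0.05] op 0.0411 j [-12.3  19.9  89.1   0.   71.1 113.2]
[289.93002701 148.0304268 ]
209 88
```

View pics/w3.png

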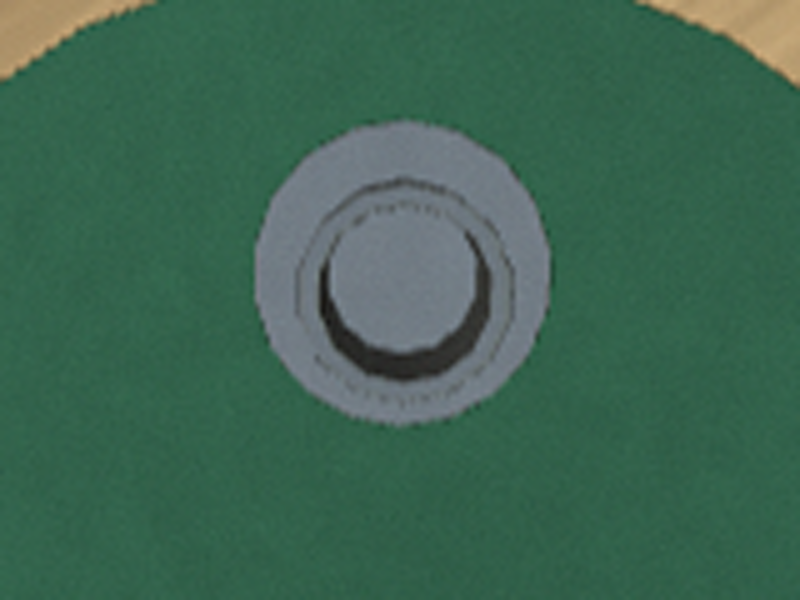

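The housing fills the crop: mouth centre is at (405,292) and foot ring centre at (403,273).

```bash
python3 - <<'E'
from h import *
W=dict(np.load('w3.npz'))
g=lambda x,y:(209+(x+.5)/5-.5,88+(y+.5)/5-.5)
print(atz(W,g(405.5,292),.071),atz(W,g(403,273),.030))
i=cv2.imread('pics/w3full.png'); print(ctrl.state()['ee_pos'])
# held flange in this view: brass mask centroid of flange
h=cv2.cvtColor(i,cv2.COLOR_BGR2HSV); m=((h[...,0]>15)&(h[...,0]<30)&(h[...,1]>110)&(h[...,2]>80)).astype(np.uint8)
m[:220]=0; n,l,s,c=cv2.connectedComponentsWithStats(m); k=1+s[1:,4].argmax(); print(s[k],c[k])
# dark hole
x,y,w,hh,_=s[k]; sub=h[y:y+hh,x:x+w,2]; d=(sub<50).astype(np.uint8); d[:,:w//4]=0; d[:,-(w//4):]=0; d[:hh//4]=0;d[-(hh//4):]=0
yy,xx=np.nonzero(d); hc=(x+xx.mean(),y+yy.mean()); print(hc,len(xx))
e=ctrl.state(); p=atz(W,hc,e['ee_pos'][2]+.0208); print(p,e['orientation'].T@(p-e['ee_pos'])*1e3)
E
```

```text
[ 0.61087022 -0.11075142  0.071     ] [ 0.61098862 -0.11092924  0.03      ]
[ 0.57414653 -0.08221139  0.1904572 ]
[ 234  236  104  103 7699] [285.20963762 287.16716457]
(np.float64(285.37865497076024), np.float64(291.69444444444446)) 684
[ 0.57408179 -0.08035147  0.2112572 ] [-20.79973981  -1.14405527  -1.47155576]
```

```bash
python3 -c "
from h import *
st();print(rel([.6106,-.1122,.095],-125.6))"
```

```text
6.45 [ 0.5741 -0.0822  0.1905] yaw -125.53 F [-0.6 -0.7 -0.3] M [ 0.05 -0.03 -0.01] op 0.0412 j [-12.3  19.9  89.    0.   71.1 113.2]
(array([95.4, 47.1,  3.2]), array([0.07, 0.01, 0.03]))
```

```bash
python3 -m crank '[[0,25,1,0,0,0,30],[20,47,3.2,0,0,0,30],[60,47,3.2,0,0,0,30],[90,47,3.2,0,0,0,30],[95,47,3.2,0,0,0,30],[95,47,3.2,0,0,0,30],[95,47,3.2,0,0,0,30],[95,47,3.2,0,0,0,30]]' >/dev/null; python3 - <<'E'
from h import *
st();print(rel([.6106,-.1122,.079],-125.6))
i=ctrl.capture('scene');q=proj(ctrl.camera_model('scene'),[.61,-.111,.08])[0].astype(int);x,y=q
t=ctrl.capture('wrist')
cv2.imwrite('pics/p1.png',np.hstack([cv2.resize(i[y-45:y+45,x-60:x+60],(400,300),interpolation=cv2.INTER_CUBIC),cv2.resize(t,(400,300))]))
E
```

```text
7.25 [ 0.6123 -0.1126  0.0975] yaw -125.53 F [-0.  -0.7 -0.4] M [-0.02  0.05 -0.01] op 0.0416 j [-14.3  28.1  90.2  -0.   61.5 111.2]
(array([18.5, -1.7,  0.7]), array([ 0.07, -0.07, -0.19]))
```

View pics/p1.png

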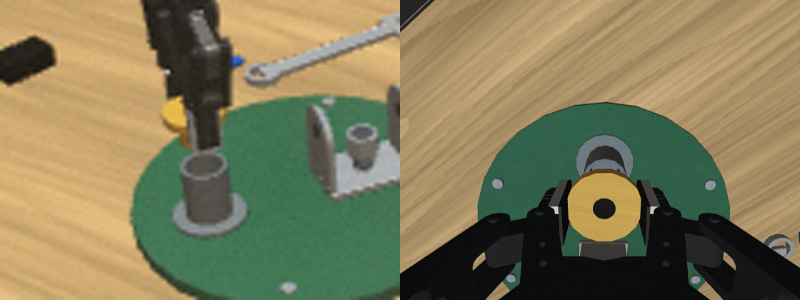

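```bash
python3 - <<'E'
from h import *
S=ctrl.camera_model('scene');q=proj(S,[.61,-.111,.08])[0].astype(int)
P=proj(S,[[.6106,-.1114,.071],[.6123,-.1126,.1183],[.6123,-.1126,.0895],[.6106,-.1114,.030]])
print((P-q+[60,45])*400/120)
s=ctrl.state();R=s['orientation']
print(R.round(4))
E
```

```text
[[201.87258355 164.01470796]
 [191.65059851 108.32638918]
 [196.19948671 143.08928032]
 [207.88445844 210.48266157]]
[[ 2.700e-03  8.139e-01 -5.810e-01]
 [-7.000e-04 -5.810e-01 -8.139e-01]
 [-1.000e+00  2.600e-03 -1.000e-03]]
```

```bash
python3 -c "
from h import *
print(rel([.6103,-.1114,.077],-125.6))"
```

```text
(array([20.2, -1.7,  0.1]), array([ 0.08, -0.06, -0.15]))
```

```bash
python3 -m crank '[[8,-1.8,0,0,0,0,30],[14,-1.8,0,0,0,0,30],[17,-1.8,0,0,0,0,30],[20,-1.8,0,0,0,0,30],[20,-1.8,0,0,0,0,30],[20,-1.8,0,0,0,0,30]]' >/dev/null; python3 -c "
from h import *
st();print(rel([.6103,-.1114,.072],-125.6))"
```

```text
7.95 [ 0.6103 -0.1113  0.077 ] yaw -125.52 F [-0.5  0.6 -0.3] M [ 0.03 -0.07  0.01] op 0.0413 j [-14.2  29.3  91.6  -0.   59.  111.3]
(array([5. , 0. , 0.1]), array([ 0.08, -0.05, -0.14]))
```

Foot is 2 mm inside the mouth with no force; continuing down.

```bash
python3 -m crank '[[2,0,0,0,0,0,30],[4,0,0,0,0,0,30],[6,0,0,0,0,0,30],[6,0,0,0,0,0,30]]' >/dev/null; python3 -c "
from h import *
st()"
```

```text
8.35 [ 0.61   -0.1113  0.0707] yaw -125.52 F [ 0.6  0.2 -1.2] M [-0.03 -0.01  0.07] op 0.0416 j [-14.2  29.7  91.9   0.   58.2 111.3]
```

```bash
python3 -m crank '[[3,0,0,0,0,0,30],[6,0,0,0,0,0,30],[9,0,0,0,0,0,30],[11,0,0,0,0,0,30],[12,0,0,0,0,0,30],[12,0,0,0,0,0,30]]' >/dev/null; python3 -c "
from h import *
st()"
```

```text
8.95 [ 0.6099 -0.1113  0.0584] yaw -125.52 F [ 0.1 -0.4 -2. ] M [-0.04 -0.02  0.01] op 0.0415 j [-14.2  30.6  92.6  -0.   56.8 111.3]
```

```bash
python3 -m crank '[[1,0,0,0,0,0,30],[2,0,0,0,0,0,30],[2.5,0,0,0,0,0,30]]' >/dev/null; python3 -c "
from h import *
st()"; python3 -m crank '[[0,0,0,0,0,0,45],[0,0,0,0,0,0,55],[0,0,0,0,0,0,66],[0,0,0,0,0,0,66],[0,0,0,0,0,0,66],[0,0,0,0,0,0,66]]' >/dev/null; python3 -c "
from h import *
st()"; python3 -m crank '[[-15,0,0,0,0,0,66],[-45,0,0,0,0,0,66],[-90,0,0,0,0,0,66],[-130,0,0,0,0,0,66],[-140,0,0,0,0,0,66],[-140,0,0,0,0,0,66]]' >/dev/null;  python3 - <<'E'
from h import *
st(); W=ctrl.camera_model('wrist'); i=ctrl.capture('wrist'); s=ctrl.capture('scene')
np.savez('w4.npz',**W)
q=proj(ctrl.camera_model('scene'),[.61,-.111,.08])[0].astype(int);x,y=q
cv2.imwrite('pics/r1.png',np.hstack([cv2.resize(s[y-30:y+45,x-50:x+50],(400,300),interpolation=cv2.INTER_CUBIC),cv2.resize(i,(400,300))]))
print(proj(W,[[.61,-.111,.078],[.513,-.0405,.062]])/1.4)
E
```

```text
9.25 [ 0.6102 -0.1113  0.0572] yaw -125.52 F [-2.7  0.8  9. ] M [0.19 0.34 0.05] op 0.0416 j [-14.2  30.7  92.6  -0.   56.6 111.3]
9.85 [ 0.6101 -0.1113  0.057 ] yaw -125.52 F [-0.2  0.1  0.3] M [-0.02  0.03  0.05] op 0.0661 j [-14.2  30.7  92.6   0.   56.6 111.3]
10.45 [ 0.6113 -0.1116  0.1995] yaw -125.52 F [ 0.6 -0.2 -0.5] M [-0.   -0.01  0.02] op 0.0661 j [-14.2  22.4  83.5  -0.   73.7 111.3]
[[205.50512659 147.66127305]
 [204.5381209  231.20345174]]
```

View pics/r1.png

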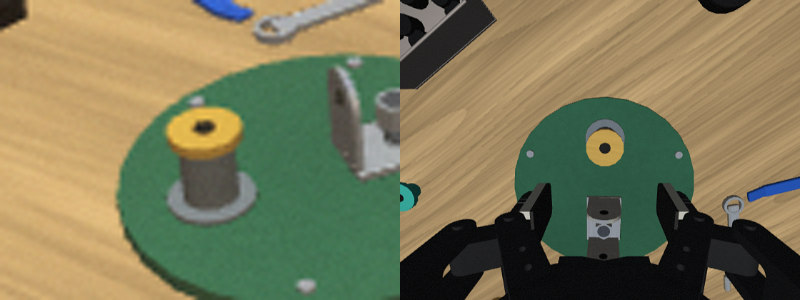

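The bushing is seated: the flange rests on the housing rim in the left view, and contact was felt at 9 N before release. Next I go over the bolt.

```bash
python3 -m crank '[[0,-40,0,0,0,0,50],[0,-80,0,0,0,0,50],[0,-120,0,0,0,0,50],[0,-120,0,0,0,0,50],[0,-120,0,0,0,0,50],[0,-120,0,0,0,0,50]]' >/dev/null;  python3 - <<'E'
from h import *
st(); W=ctrl.camera_model('wrist'); i=ctrl.capture('wrist')
np.savez('w5.npz',**W)
q=proj(W,[[.5126,-.041,.062],[.610,-.111,.078]]); print(q)
x0,y0=int(q[0][0])-80,int(q[0][1])-80; print(x0,y0)
cv2.imwrite('pics/b1.png',cv2.resize(i[y0:y0+120,x0:x0+160],(800,600),interpolation=cv2.INTER_CUBIC))
E
```

```text
11.15 [ 0.5116 -0.0416  0.1949] yaw -125.52 F [ 0.6 -0.6  0.3] M [ 0.01  0.04 -0.02] op 0.05 j [ -9.3  14.6  96.5  -0.   68.9 116.2]
[[285.63233864 200.21295305]
 [286.2213592   40.88820577]]
205 120
```

View pics/b1.png

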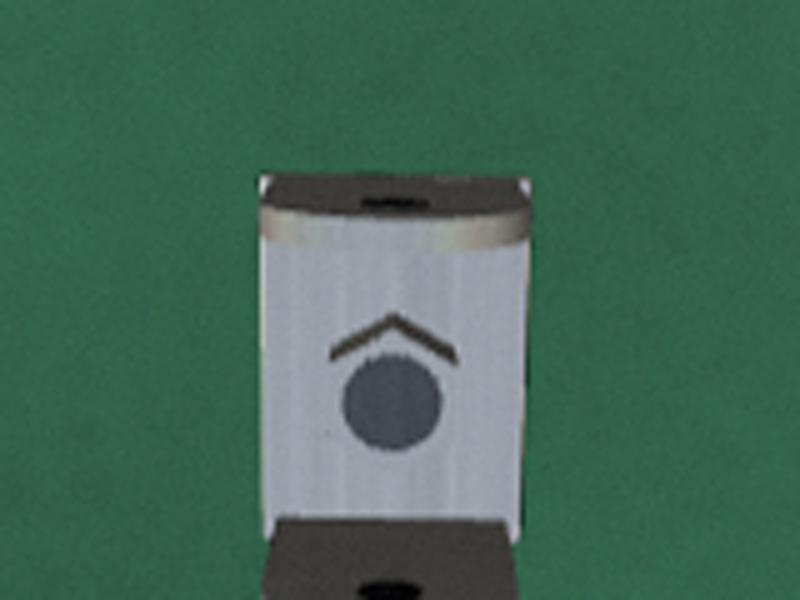

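The dark disc on the hex head is at (392,402), the hex corner points towards the legs, and its flats face the jaws. The fork is square to the picture, so yaw –125.5 suits.

```bash
python3 -c "
from h import *
W=dict(np.load('w5.npz'));print(atz(W,(283.3,200.3),.062))
print(rel([.5126,-.0412,.038],-125.6))"
```

```text
[ 0.51369145 -0.0393408   0.062     ]
(array([157.1,   0.2,  -0.8]), array([0.06, 0.02, 0.01]))
```

```bash
python3 -m crank '[[40,0.2,-1,0,0,0,46],[80,0.2,-1,0,0,0,46],[105,0.2,-1,0,0,0,46],[120,0.2,-1,0,0,0,46],[120,0.2,-1,0,0,0,46],[120,0.2,-1,0,0,0,46]]' >/dev/null; python3 -c "
from h import *
st();print(rel([.5127,-.0408,.038],-125.6))"
```

```text
11.8 [ 0.5135 -0.0416  0.0747] yaw -125.57 F [ 0.9 -1.  -0. ] M [ 0.01 -0.01  0.05] op 0.0462 j [ -9.3  22.9 104.9  -0.   52.2 116.3]
(array([36.7, -1.1, -0.2]), array([0.03, 0.03, 0.04]))
```

```bash
python3 -m crank '[[10,-1,0,0,0,0,46],[20,-1,0,0,0,0,46],[28,-1,0,0,0,0,46],[34,-1,0,0,0,0,46],[37,-1,0,0,0,0,46],[37,-1,0,0,0,0,46],[37,-1,0,0,0,0,46]]' >/dev/null; python3 -c "
from h import *
st()"; python3 -m crank '[[0,0,0,0,0,0,35],[0,0,0,0,0,0,28],[0,0,0,0,0,0,24],[0,0,0,0,0,0,10],[0,0,0,0,0,0,10],[0,0,0,0,0,0,10],[0,0,0,0,0,0,10]]' >/dev/null; python3 -c "
from h import *
st()"
```

```text
12.5 [ 0.5128 -0.041   0.0378] yaw -125.57 F [ 0.5 -0.5  0.6] M [-0.02  0.01  0.02] op 0.0459 j [ -9.3  26.  107.1  -0.   46.9 116.3]
13.2 [ 0.5135 -0.0404  0.0383] yaw -125.59 F [0.3 4.8 5.2] M [ 0.79 -0.13 -0.01] op 0.0208 j [-9.200e+00  2.590e+01  1.071e+02  1.000e-01  4.700e+01  1.163e+02]
```

```bash
python3 -m crank '[[0,0,0,-4,0,0,10],[0,0,0,-8,0,0,10],[0,0,0,-12,0,0,10],[0,0,0,-16,0,0,10],[0,0,0,-20,0,0,10],[0,0,0,-24,0,0,10],[0,0,0,-27,0,0,10],[0,0,0,-30,0,0,10],[0,0,0,-30,0,0,10],[0,0,0,-30,0,0,10],[0,0,0,-30,0,0,10]]' >/dev/null; python3 - <<'E'
from h import *
st(); W=ctrl.camera_model('wrist'); i=ctrl.capture('wrist'); s=ctrl.capture('scene')
q=proj(ctrl.camera_model('scene'),[.53,-.055,.06])[0].astype(int);x,y=q
cv2.imwrite('pics/f1.png',np.hstack([cv2.resize(s[y-45:y+45,x-75:x+45],(400,300),interpolation=cv2.INTER_CUBIC),cv2.resize(i,(400,300))]))
E
```

```text
14.3 [ 0.5135 -0.0404  0.0383] yaw -95.65 F [-0.3  2.4  2.3] M [ 0.42 -0.04 -0.1 ] op 0.0208 j [-9.200e+00  2.590e+01  1.071e+02  1.000e-01  4.700e+01  8.640e+01]
```

View pics/f1.png

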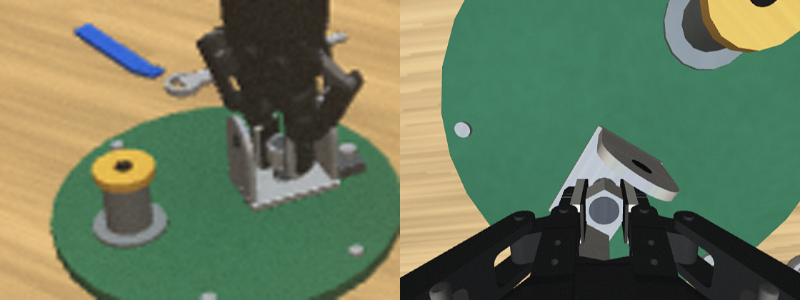

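The hex head is clamped flat-to-flat between the pads and the jaws are turned 30° to the fork. The –0.10 N·m moment about z matches the spring torque at 0.52 rad, and the bushing is still seated. Handing in.

```bash
python3 -c "
from h import *
st();print(ctrl.hand_in())"
```

```text
14.4 [ 0.5135 -0.0404  0.0383] yaw -95.63 F [-0.1  2.9  2.8] M [ 0.37 -0.05 -0.13] op 0.0212 j [-9.200e+00  2.590e+01  1.071e+02  1.000e-01  4.700e+01  8.640e+01]
the job is handed in; nothing more can be done
None
```

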